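# Set the length stop with a setting block and put the block away

## Task

Set the sliding stop of the aluminium length rail with the loose two-dot steel setting block: lay the block flat and lengthwise in the rail's channel, and slide the stop up until the block is held snugly, without a gap, between the fixed stop and the slider. Then lift the block out and put it away flat in its own two-dot tray, leaving the slider exactly where the block set it. Leave the other blocks, the bottle, the beaker and the tin where they stand; the slider may start anywhere along its track, even too close to the fixed stop for the block to go in.

Things in the scene. Friction and masses are not known exactly. Their poses are not given: they have to be found in the camera images.
- rail: Length rail, fixed: aluminium base 250 x 46 mm. Origin at the centre of its underside, on the worktop; x runs along the track from the fixed stop towards the open end, y across, z up. Channel floor 12 mm above the worktop; guide ribs 6 mm higher and 5 mm wide leave a channel 25 mm wide centred on y = 0. A low cap, 24 mm above the worktop, closes the +x end
- stop_face (a point): foot of the fixed stop's inner face, on the channel floor, mid-width (x = -105, y = 0, z = 12 mm in the rail's frame). The fixed stop is a dark steel block 20 mm long and 40 mm wide at the rail's -x end, its top 34 mm above the worktop
- carriage (a joint): slider position, in m: the clear gap between the fixed stop's inner face and the slider's flat front face. 0 = touching the fixed stop, 0.165 = fully open; grows along the rail's +x. About 2.5 N of friction; it stays where it is left. The slider is a dark steel block 45 mm long, 38 mm wide, its top 34 mm above the worktop
- carriage_knob (a point): middle of the slider's round black knob: upright cylinder 20 mm in diameter, full width from 40 to 66 mm above the worktop, axis on the rail's mid-line, 28 mm behind (+x of) the slider's front face; this point is 53 mm above the worktop
- block_2: The setting block to use: loose plain steel bar 55 mm long (x axis), 20 mm wide (y), 25 mm high (z), two dark dots on top, about 0.1 to 0.15 kg; starts lying flat on the worktop, in front of a fixed blue bench vice about 60 mm high. Origin at the centre of its underside; turning it half round makes no difference
- tray_2: Its tray: fixed grey plastic tray with a recess 60 mm (x) by 25 mm (y); outside 70 x 35 mm, plus a label tab (17 mm long, 5 mm high) with two dots at the -x end. Floor 3 mm above the worktop, rim 11 mm above it. Origin at the centre of the recess, on the worktop
- tray_1: tray of the short block: like the two-dot tray but recess 45 mm long, one dot on the tab; one of three trays side by side, in any order, about 0.1 m apart
- tray_3: tray of the long block: recess 75 mm long, three dots on the tab
- block_1: short steel setting block, 40 x 20 x 25 mm, one dot, lying in its tray; leave it alone. Origin at the centre of its underside
- block_3: long steel setting block, 70 x 20 x 25 mm, three dots, lying in its tray; leave it alone. Origin at the centre of its underside
- reagent_bottle: bystander: closed bottle with black cap, 60 mm in diameter, 118 mm high, loose; origin at the centre of its underside
- beaker: bystander: clear plastic beaker, about 75 mm in diameter, 92 mm high, loose; origin at the centre of its underside
- lab_tin: bystander: closed grey sample tin, 59 mm in diameter, 36 mm high, loose; origin at the centre of its underside
Mind the look-alikes: they are no part of the job. Leave any black look-alike of the tray_2 alone.

How it is judged:
On the way:
1. the two-dot block lies flat in the rail's channel, held between the fixed stop and the slider (value of joint carriage between 0.053 and 0.057 m and x of block_2 in the frame of rail between -0.0795 and -0.0755 m and y of block_2 in the frame of rail between -0.006 and 0.006 m and z of block_2 in the frame of rail between 0.009 and 0.015 m and angle between the x axis of block_2 and the x axis of rail, either way round below 0.05 rad and angle between block_2's own z axis and vertical below 0.06 rad), for 0.2 s.
At the end, for the whole second after the job is handed in: The slider stands within 2.5 mm of the block's length (55 mm) from the fixed stop, and the two-dot block lies flat and at rest on the floor of the two-dot tray's recess (within 4.5 mm of its centre) (value of joint carriage between 0.0525 and 0.0575 m and x of block_2 in the frame of tray_2 between -0.0045 and 0.0045 m and y of block_2 in the frame of tray_2 between -0.0045 and 0.0045 m and z of block_2 in the frame of tray_2 between 0 and 0.006 m and angle between the x axis of block_2 and the x axis of tray_2, either way round below 0.15 rad and angle between block_2's own z axis and vertical below 0.08 rad and linear speed of block_2 below 0.02 m/s); the robot touches nothing.
It fails at once if a block that was already put away is moved out of its place (by more than 15 mm) (distance of any of block_1, block_3 from where it was at the start of the episode above 0.015 m).
It fails at once if the bottle, the beaker or the tin is pushed by more than 20 mm or tipped (distance of any of reagent_bottle, beaker, lab_tin from where it was at the start of the episode above 0.02 m or angle between any of reagent_bottle, beaker, lab_tin's own z axis and vertical above 0.35 rad).
It also fails if it takes over 72 s, if anything falls off the work surface, if the arm or the gripper's body presses on something with over 40 N, if the wrist force passes 120 N, or if a joint passes its speed limit or range.

## Robot

A 7-joint arm with a two-finger parallel gripper is mounted at the origin on a cart in front of the work surface, level with it; the furniture and walls round the work are solid. World frame = base frame: x ahead of the robot, y to its left, z up, the work surface at z = 0. Lengths are in m, angles in rad, forces in N, time in s.
With the tool pointing down it reaches from about 0.4 to 0.875 m from the base axis. Payload 19.3 kg.
Tool frame: the origin (TCP) lies on the centre line of the jaws, within the pads' length; the fingertips stand 14 mm ahead of it and the grasp point (between the pads) lies 5 mm behind it (bot.tip_extent is the distance from the TCP to the fingertips, in m); z points along the fingers, y is the line along which they close (so a half turn about z gives the same grasp; the last joint's range is limited). The gripper opens to 85 mm and grips with 20 to 120 N. Pads are 22 mm wide; open, the fingers measure 114 mm over their backs; the gripper's body (76 mm by 85 mm) begins 54 mm behind the grasp point. The pads swing forward as they close: fully open they stand 13 mm farther back than shut.
Start: joints at [1.08, 0.521, -0.036, 1.599, 0.021, 1.021, -0.113], TCP at [0.255, -0.57, 0.223] pointing down, gripper open.
Joint ranges: [-2.91, 2.91], [-0.3, 2.13], [-1.5, 1.42], [0.17, 2.43], [-1.26, 4.41], [0.16, 1.93], [-2.52, 2.52]. Speed limits (rad/s): [1.89, 1.89, 2.39, 2.39, 3.01, 3.01, 3.01].

## Interface

Orientations are given as [roll, pitch, yaw] about the fixed x, y, z axes, in that order (R = Rz(yaw) Ry(pitch) Rx(roll)).
In Python, from workcell import monitor, grab_frame, camera_model, bot gives the robot as it stands.
- The arm moves only by the tool move_arm, never from a script. Its argument "moves" is a list of rows, each a list of 4 numbers: the shift along the world's x, y, z in mm, then the turn about the world's z in rad. A call has 1 to 12 rows; each row is the pose to reach, as a shift and turn from the pose commanded when the call began; what a row does not reach only later rows make up. A row lasts 1/8 s, in which the tool goes at most 62.5 mm and 10.7 degrees, less where a joint would pass 70% of its speed; a pose out of reach is approached as far as the arm can. A call with a gripper value outside its range is refused whole. "gripper" is the opening, from 0 (shut) to 1 (fully open), set as the call begins (left out, the last holds). The fingers move at their own pace and stop on an object; "newtons" is the grip in N (left out, the last holds). Time passes only in rows, so rows that repeat a pose let the fingers close. It gives the time, the measured TCP pose, the force, the opening and the grip force at its end, in the units of the state.
- monitor.observe(): the state, without advancing time (a new reading comes with each control period).
- grab_frame(name): name is "scene" or "top" or "wrist"; returns the picture (420x560x3 uint8, blue, green, red); there is no depth.
- camera_model(name): a dict with "vfov" (degrees; the focal length in pixels is half the picture's height over the tangent of half this angle, whatever the lens; pixels are square), "cx", "cy" (the principal point, pixels), "R" (3x3) and "t" (3): a world point X has camera coordinates R X + t; the wrist camera has in their place "T_tool_cam" (4x4, takes a point from camera to tool coordinates, whose origin is the TCP and whose axes are the flange's). Camera axes: x right, y down, z forward; pixel columns grow to the right and rows downward; lengths in m; the calibration is good to about 2 mm. A picture is of the moment at which its call begins: read the wrist's pose just before it. camera_model takes no time and is no camera call.
- bot.job_done(): hands the job in; it is judged then, once.
The state is a dict: "clock": time; "qpos": joint angles; "qd": joint speeds; "joint_efforts": joint torques, N m; "position": TCP position; "tool_rot": TCP orientation; "force": force on the tool from outside, world axes, zero at the start; "moment": the same for the moment, N m; "grip_width": finger opening in m; "finger_force": force on a finger pad.
Only numpy, scipy, OpenCV 4.12 (cv2) and the standard library are available. Lean on these libraries where they do the work, as an engineer would, in place of code of your own. Each camera call takes 0.05 s, during which the arm holds its last target. There are 200 camera calls.

## Working session

There is one attempt and no reset: what is moved stays moved. The work goes in short steps, Python scripts to look and compute and a tool call to move; the robot and the scene stay as the last step left them, time stands still between calls to the robot, and variables do not carry over. Pictures are saved under pics/ and viewed, at most 10 in all, crops included, and the job is handed in when it is done.

Besides the shell and the picture viewer there is one more tool, called after "Request:" as a command line: name --pt "numbers of a row" for each row, then --argument value for the rest. move_arm: Moves the arm, as the interface text tells. Its arguments: {"type":"object","properties":{"moves":{"type":"array","items":{"type":"array","items":{"type":"number"}}},"gripper":{"type":"number"},"newtons":{"type":"number"}},"required":["moves"]}

```bash
mkdir -p pics; ls
cat > h.py <<'E'
import numpy as np, cv2
from scipy.spatial.transform import Rotation as Ro
from workcell import monitor, grab_frame, camera_model, bot
def cam(name, st=None):
    m=camera_model(name); f=210/np.tan(np.radians(m["vfov"])/2)
    if "R" in m: R=np.array(m["R"]); t=np.array(m["t"])
    else:
        T=np.array(m["T_tool_cam"]); Rt=Ro.from_euler('xyz',st["tool_rot"]).as_matrix()
        Rc=Rt@T[:3,:3]; c=Rt@T[:3,3]+np.array(st["position"]); R=Rc.T; t=-R@c
    return f,m["cx"],m["cy"],R,t
def px(c,X):
    f,cx,cy,R,t=c; p=R@np.array(X)+t; return np.array([cx+f*p[0]/p[2],cy+f*p[1]/p[2]])
def at(c,u,v,z):
    f,cx,cy,R,t=c; d=R.T@np.array([(u-cx)/f,(v-cy)/f,1]); o=-R.T@t
    return o+d*(z-o[2])/d[2]
E
python3 - <<'E'
from h import *
s=monitor.observe(); print(s)
for n in("top","scene"):
    print(n,camera_model(n)); cv2.imwrite(f"pics/{n}0.png",grab_frame(n))
print(camera_model("wrist"))
E
```

```text
pics
{'clock': 0.0, 'qpos': array([ 1.07983574,  0.52201016, -0.03631815,  1.60003565,  0.02117574,
        1.02107394, -0.11278901]), 'qd': array([ 0.00040544,  0.00084925,  0.00083432, -0.00152187, -0.0008148 ,
        0.00033198, -0.00073609]), 'joint_efforts': array([ 3.80748361e-04, -9.27098608e+01,  1.98005363e+00, -3.69919288e+01,
        1.78968371e-02,  8.33679718e-03, -4.71127385e-05]), 'position': array([ 0.25510458, -0.57017555,  0.22221833]), 'tool_rot': array([-3.14045147e+00,  6.56553288e-05,  4.20741435e-01]), 'force': array([-0.37676433,  0.02004497, -0.10363194]), 'moment': array([ 0.00042338, -0.03036808,  0.03253332]), 'finger_force': 0.0, 'grip_width': 0.08526221799699249}
top {'vfov': 48.23458052219595, 'cx': 277.27038368127205, 'cy': 210.38656723722465, 'R': array([[-0.02012879, -0.99973839, -0.01086195],
       [-0.99133826,  0.02136756, -0.1295835 ],
       [ 0.12978169,  0.00815951, -0.99150902]]), 't': array([-0.03660864,  0.49740195,  1.05699574])}
scene {'vfov': 45.828777227012225, 'cx': 280.01137031784475, 'cy': 210.23967180787344, 'R': array([[ 0.47397585, -0.88040716,  0.01517009],
       [-0.34155432, -0.19970387, -0.91840025],
       [ 0.81159568,  0.43011812, -0.39536167]]), 't': array([-0.27738452,  0.23680734,  1.01673297])}
{'vfov': 67.82629046002292, 'cx': 283.4389767793991, 'cy': 210.1400228692709, 'T_tool_cam': array([[-2.50109844e-03, -9.56946144e-01, -2.90254755e-01,
         7.37660908e-02],
       [ 9.99996357e-01, -2.09879345e-03, -1.69732631e-03,
        -9.90598391e-04],
       [ 1.01506509e-03, -2.90257943e-01,  9.56947907e-01,
        -1.49993179e-01],
       [ 0.00000000e+00,  0.00000000e+00,  0.00000000e+00,
         1.00000000e+00]])}
```

View pics/top0.png

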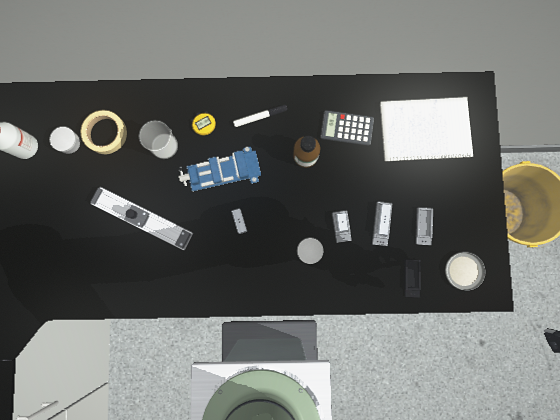

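View pics/scene0.png

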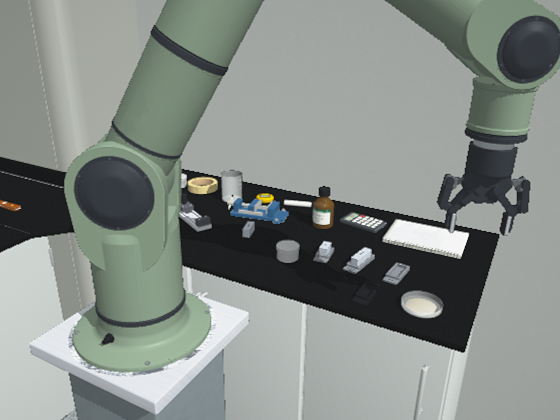

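Candidates: loose block at top (239,221). Trays are at (342,226) with a short block, (382,224) with a long block and (425,226) empty; the black look-alike is at (413,279). The rail runs from (95,195) to (188,242). I'll check these in one close crop.

Run:
```python
from h import *
im=cv2.imread("pics/top0.png")
a=cv2.resize(im[180:255,85:265],None,fx=4.4,fy=4.4,interpolation=cv2.INTER_CUBIC)[:,:792]
b=cv2.resize(im[195:255,310:445],None,fx=4.4,fy=4.4,interpolation=cv2.INTER_CUBIC)
b=cv2.copyMakeBorder(b,0,0,0,792-b.shape[1],0)
cv2.imwrite("pics/c1.png",np.vstack([a,b])); print(a.shape,b.shape)
c=cam("top")
for n,u,v,z in [("blk",239,221,.025),("t1",342,226,.011),("t3",382,224,.011),("t2",425,226,.011),("railA",97,195,.02),("railB",188,242,.02),("knob",131,214,.066),("tin",310,251,.036)]:print(n,at(c,u,v,z).round(3))
```

```text
(330, 792, 3) (264, 792, 3)
blk [0.474 0.043 0.025]
t1 [ 0.459 -0.198  0.011]
t3 [ 0.462 -0.292  0.011]
t2 [ 0.455 -0.393  0.011]
railA [0.544 0.379 0.02 ]
railB [0.428 0.163 0.02 ]
knob [0.491 0.283 0.066]
tin [ 0.401 -0.12   0.036]
```

View pics/c1.png

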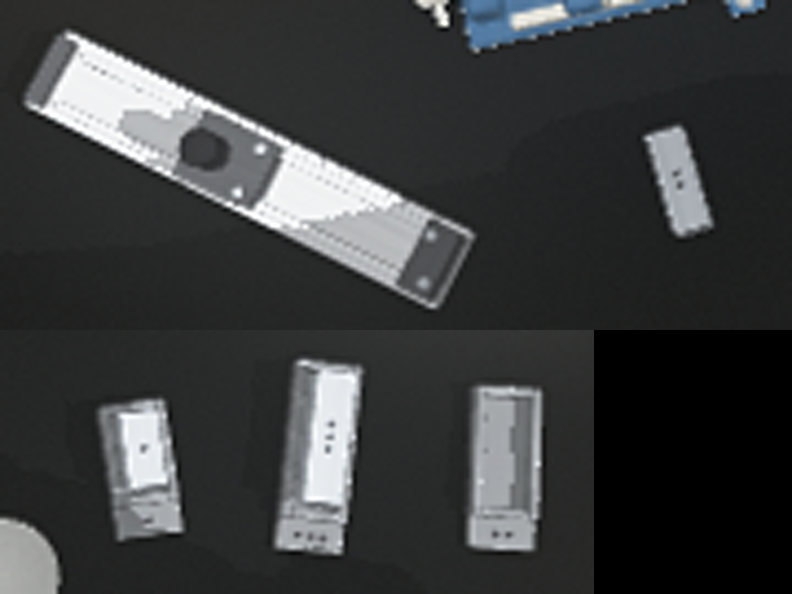

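The crop shows the loose block with two dots, so that is block_2. The empty grey tray at (425,226) has two dots on its tab, so that is tray_2. The fixed stop is at the rail's lower-right end, near (183,240), and the slider stands about 70 mm open. Next I'll measure from above with the wrist camera.

Request:
move_arm --pt "40 40 0 -0.1" --pt "90 90 0 -0.22" --pt "140 135 0 -0.32" --pt "180 175 0 -0.4" --pt "195 190 0 -0.42" --pt "195 190 0 -0.42" --pt "195 190 0 -0.42"

```text
clock: 0.98
position: [0.4496, -0.3811, 0.2226]
tool_rot: [3.141, 0.001, 0.0]
force: [-0.7, -0.1, 0.4]
grip_width: 0.0855
finger_force: 0.0
```

```bash
cat > snap.py <<'E'
from h import *; import sys,pickle
n=sys.argv[1]; s=monitor.observe(); im=grab_frame("wrist"); cv2.imwrite(f"pics/{n}.png",im)
pickle.dump(s,open(f"pics/{n}.pkl","wb")); print(s["clock"],s["position"].round(4),s["tool_rot"].round(4),s["qpos"].round(2))
E
python3 snap.py w1
```

```text
0.975 [ 0.4496 -0.3811  0.2226] [3.1414e+00 6.0000e-04 3.0000e-04] [ 0.59  0.46  0.01  1.7  -0.01  0.98 -0.96]
```

Request:
move_arm --pt "0 60 0 0.1" --pt "0 120 0 0.2" --pt "0 180 0 0.25" --pt "0 240 0 0.3" --pt "0 300 0 0.3" --pt "0 360 0 0.3" --pt "0 420 0 0.3" --pt "0 470 0 0.3" --pt "0 490 0 0.3" --pt "0 490 0 0.3" --pt "0 490 0 0.3"

```text
clock: 2.4
position: [0.4504, 0.1079, 0.2227]
tool_rot: [3.141, 0.0, 0.299]
force: [-0.1, 0.2, 0.4]
grip_width: 0.0859
finger_force: 0.0
```

```bash
python3 snap.py w2
```

```text
2.4 [0.4504 0.1079 0.2227] [3.1411e+00 3.0000e-04 2.9880e-01] [-0.14  0.27 -0.27  2.    0.09  0.88 -1.73]
```

View pics/w1.png

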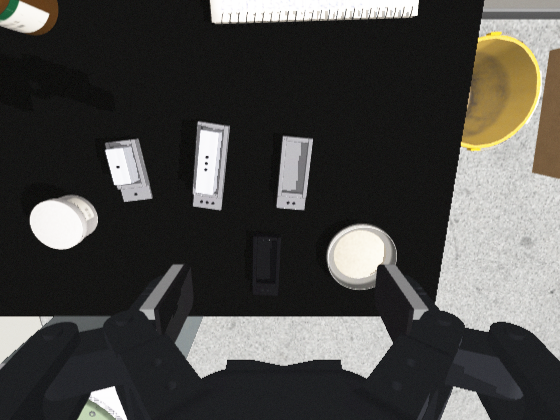

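View pics/w2.png

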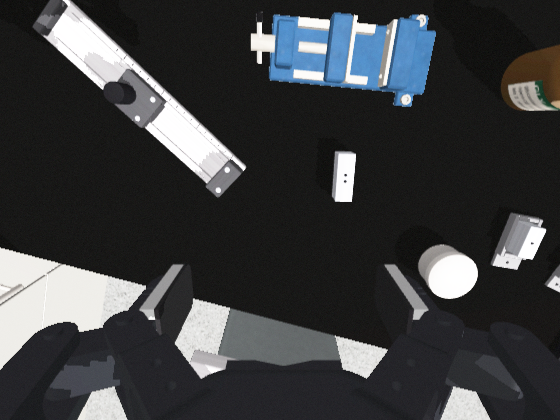

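w1 shows the empty two-dot tray at (295,172), with the black look-alike at (266,263). w2 shows the block at (344,177), the rail's stop end at (224,178) and its knob at (119,92). I'll fit the block and tray silhouettes.

```bash
cat > fit.py <<'E'
from h import *; import pickle
from scipy.optimize import minimize
def load(n): return cv2.imread(f"pics/{n}.png"),cam("wrist",pickle.load(open(f"pics/{n}.pkl","rb")))
def box(x0,x1,y0,y1,z0,z1): return [(x,y,z) for x in(x0,x1) for y in(y0,y1) for z in(z0,z1)]
def sil(c,boxes,p,shape,S=8):
    m=np.zeros((shape[0],shape[1]),np.uint8); co,si=np.cos(p[2]),np.sin(p[2])
    for b in boxes:
        q=np.array([px(c,(p[0]+co*x-si*y,p[1]+si*x+co*y,z)) for x,y,z in b])
        cv2.fillConvexPoly(m,np.round(cv2.convexHull(q.astype(np.float32))*16).astype(np.int32),255,cv2.LINE_AA,4)
    return m.astype(np.float32)/255
def fit(im,c,boxes,p0,thr=60,pad=25):
    m0=sil(c,boxes,p0,im.shape); ys,xs=np.nonzero(m0); g=im.max(2)
    mask=((g>thr)*1.).astype(np.float32); w=np.zeros_like(mask); w[max(ys.min()-pad,0):ys.max()+pad,max(xs.min()-pad,0):xs.max()+pad]=1
    mask=cv2.morphologyEx(mask,cv2.MORPH_CLOSE,np.ones((5,5)))
    f=lambda d:np.sum(w*(cv2.GaussianBlur(sil(c,boxes,p0+d*[.001,.001,.01],im.shape),(0,0),1)-cv2.GaussianBlur(mask,(0,0),1))**2)
    d=np.zeros(3)
    for s in(6,2): d=minimize(f,d,method="Nelder-Mead",options=dict(initial_simplex=d+np.vstack([np.zeros(3),np.eye(3)*s]))).x
    return p0+d*[.001,.001,.01],f(np.zeros(3)),f(d),mask.sum()and(mask*w).sum()
BLK=[box(-.0275,.0275,-.01,.01,0,.025)]
TRAY=[box(-.035,.035,-.0175,.0175,0,.011),box(-.052,-.035,-.0175,.0175,0,.005)]
E
python3 - <<'E'
from fit import *
im,c=load("w2"); print("blk",fit(im,c,BLK,np.array([.474,.043,.29]),pad=15), "naive",at(c,344.5,177.5,.025))
im,c=load("w1"); print("tray",fit(im,c,TRAY,np.array([.455,-.393,.03]),pad=12))
im,c=load("w2")
print("knob top",at(c,116,90,.066),"stop holes",at(c,227,170,.034),at(c,219,190,.034),"slider holes",at(c,153,101,.034),at(c,137,121,.034))
E
```

```text
blk (array([0.47625948, 0.0447809 , 0.27476005]), np.float32(74.198235), np.float32(16.099329), np.float32(1073.0)) naive [0.47637829 0.0453395  0.025     ]
tray (array([ 0.46459679, -0.39222089, -0.0909085 ]), np.float32(577.9181), np.float32(27.658154), np.float32(2179.0))
knob top [0.49680288 0.28445805 0.066     ] stop holes [0.44786947 0.17298858 0.034     ] [0.42353884 0.17608755 0.034     ] slider holes [0.49483121 0.26272451 0.034     ] [0.47040345 0.27522403 0.034     ]
```

Request:
move_arm --pt "0 40 0 0.1" --pt "0 80 0 0.25" --pt "-10 110 0 0.4" --pt "-10 120 0 0.55" --pt "-10 120 0 0.7" --pt "-10 120 0 0.78" --pt "-10 120 0 0.78" --pt "-10 120 0 0.78"

```text
clock: 3.45
position: [0.4406, 0.2288, 0.2228]
tool_rot: [3.141, 0.0, 1.078]
force: [-0.9, -0.4, 0.8]
grip_width: 0.0852
finger_force: 0.0
```

```bash
python3 snap.py w3
```

```text
3.45 [0.4406 0.2288 0.2228] [3.1414e+00 1.0000e-04 1.0777e+00] [-0.23  0.35 -0.47  1.91  0.19  0.92 -1.28]
```

View pics/w3.png

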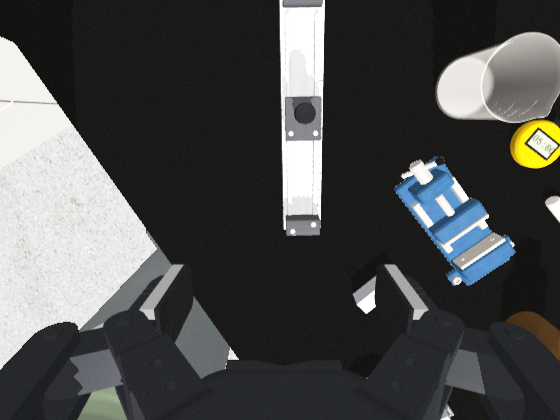

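w3 shows the rail almost upright in the picture: stop end at (302,227), slider front face near y=140, knob top at (305,112).

Run:
```python
from fit import *
im,c=load("w3"); g=im.max(2)
print(g[225,270:335:3]); print(g[100,270:335:3]); print(g[180:245:2,303]); print(g[120:160,303])
R=[box(-.125,.125,-.023,.023,0,.012),box(-.125,-.105,-.02,.02,.012,.034),box(.11,.125,-.02,.02,.012,.024)]
p,a,b,n=fit(im,c,R,np.array([.487,.271,1.08]),thr=35,pad=14); print("rail",p,a,b,n)
def W(x,y,z): return (p[0]+np.cos(p[2])*x-np.sin(p[2])*y,p[1]+np.sin(p[2])*x+np.cos(p[2])*y,z)
k=at(c,305,112,.066)
u=np.array([np.cos(p[2]),np.sin(p[2])]); print("knob along",(k[:2]-p[:2])@u,k)
print("stop top edges px",px(c,W(-.105,0,.034)),px(c,W(-.125,0,.034)),px(c,W(-.125,0,0)),px(c,W(-.105,0,.012)))
v=im.copy(); m=sil(c,R,p,im.shape); cs,_=cv2.findContours((m>.5).astype(np.uint8),0,2); cv2.drawContours(v,cs,-1,(0,0,255),1)
ks=(k[:2]-p[:2])@u
for x in (-.105,ks-.028): 
  for z in(.034,.012): cv2.line(v,*[tuple(int(round(t)) for t in px(c,W(x,y,z))) for y in(-.02,.02)],(0,255,0),1)
cv2.imwrite("pics/v3.png",cv2.resize(v[0:250,220:400],None,fx=3,fy=2.4,interpolation=cv2.INTER_NEAREST))
```

```text
[ 21  27  27  30  39 251 143 139 142 142 140 140 145 145 255 252 145  27
  25  26  28  22]
[ 29  26  29  28 251 119 142 143  90  92  91  89  91  93 140 141 144 164
  26  26  28  26]
[255 255 255 255 255 255 255 255 235 236 235 234 235 237 236 237 236 172
  75  72 104 138 138 144 140 142 148 136  25  25  26  31  27]
[ 58  56  60  87 126 141 144 144 143 146 143 147 147 143 144 148 144 142
 146 144 193 252 255 255 255 255 255 255 255 255 255 255 255 255 255 255
 255 255 255 255]
rail [0.4887671  0.27890856 1.09082846] 688.9682 16.115538 10010.0
knob along 0.010645524090866838 [0.49408466 0.28814198 0.066     ]
stop top edges px [302.32402405 218.40227128] [302.29159062 234.75605885] [300.75190503 224.93931516] [301.28039007 212.67099528]
```

View pics/v3.png

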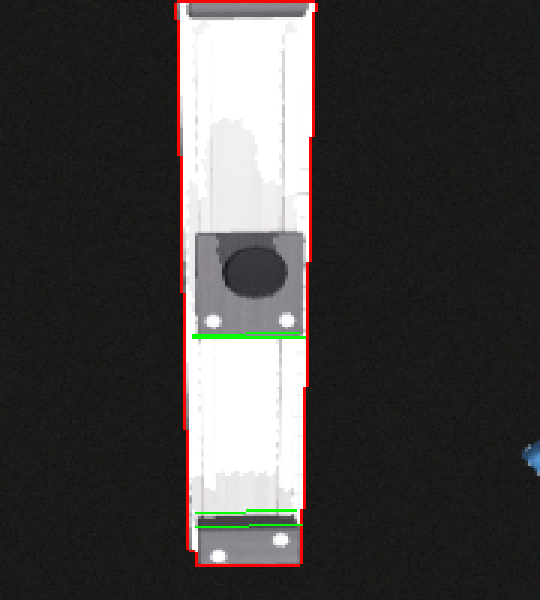

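The overlay fits, though the stop face sits about 1 mm farther out than modelled. The rail is at (0.488, 0.278), yaw 1.091, with a gap of about 88 mm, so the block goes in without moving the slider first. Next I'll grasp the block.

Request:
move_arm --pt "10 -50 0 -0.15" --pt "20 -100 0 -0.32" --pt "30 -150 -20 -0.48" --pt "36 -180 -60 -0.64" --pt "36 -184 -100 -0.78" --pt "36 -184 -140 -0.8" --pt "36 -184 -170 -0.8" --pt "36 -184 -190 -0.8" --pt "36 -184 -198 -0.8" --pt "36 -184 -198 -0.8" --gripper 0.6

```text
clock: 4.75
position: [0.4763, 0.0455, 0.0248]
tool_rot: [3.142, 0.0, 0.28]
force: [0.4, 0.2, 0.0]
grip_width: 0.0511
finger_force: 0.0
```

Request:
move_arm --pt "0 0 0 0" --pt "0 0 0 0" --pt "0 0 0 0" --pt "0 0 0 0" --pt "0 0 0 0" --pt "0 0 0 0" --gripper 0 --newtons 40

```text
clock: 5.5
position: [0.4763, 0.0455, 0.0248]
tool_rot: [-3.142, 0.0, 0.281]
force: [0.2, 0.4, -0.7]
grip_width: -0.0001
finger_force: 0.0
```

The fingers closed on nothing, so I'll look.

```bash
python3 snap.py w4; python3 -c "
from h import *
print(bot.tip_extent); cv2.imwrite('pics/t4.png',grab_frame('top'))"
```

```text
5.5 [0.4763 0.0455 0.0248] [-3.1416  0.      0.2808] [-0.1   0.63 -0.15  2.11  0.22  0.42 -1.72]
0.014
```

View pics/w4.png

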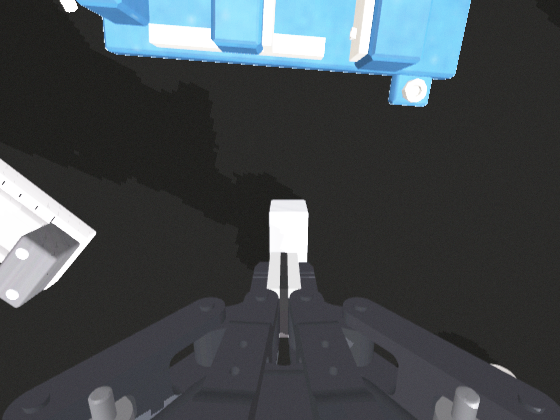

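The block lies ahead of the shut fingers (tool +x), with its top face at about rows 210 to 262. I'll locate it.

Run:
```python
from fit import *
im,c=load("w4")
print("foot",at(c,270,200.5,0),at(c,307,200.5,0),"top edge",at(c,269.5,210,.025),at(c,308,210,.025),"rear",at(c,270,262,.025),at(c,308,262,.025))
print("tcp px",px(c,[.4763,.0455,.0248]),"tip",px(c,[.4763,.0455,.0108]))
print(im.max(2)[195:265:3,274],im.max(2)[230,262:318:3])
im,c=load("w2");print("w2 corner check")
p=[.4763,.0448,.275]
for x in(-.0275,.0275):
  for y in(-.01,.01):
    for z in (0,.025): print(x,y,z,px(c,(p[0]+np.cos(p[2])*x-np.sin(p[2])*y,p[1]+np.sin(p[2])*x+np.cos(p[2])*y,z)).round(0))
b,c2=cv2.imread("pics/t4.png"),cam("top")
for n in("top0","t4"):
  g=cv2.imread(f"pics/{n}.png").max(2); m=np.zeros_like(g); m[200:245,225:255]=g[200:245,225:255]>90; ys,xs=np.nonzero(m); print(n,xs.mean(),ys.mean(),len(xs))
```

```text
foot [0.49918457 0.0615154  0.        ] [0.50507851 0.04090781 0.        ] top edge [0.50116637 0.06122026 0.025     ] [0.50647114 0.04267507 0.025     ] rear [0.47356662 0.05344716 0.025     ] [0.47908499 0.03417014 0.025     ]
tcp px [285.9026802  261.07122768] tip [285.74369235 250.12096936]
[ 36  34 240 240 241 238 255 255 255 255 255 252 253 253 253 253 253 253
 253 237 230 230 231 230] [ 37  32  41 253 253 252 255 255 255 255 255 255 255 255 255 255  46  41
  44]
w2 corner check
-0.0275 -0.01 0 [347. 196.]
-0.0275 -0.01 0.025 [352. 201.]
-0.0275 0.01 0 [331. 196.]
-0.0275 0.01 0.025 [334. 201.]
0.0275 -0.01 0 [351. 151.]
0.0275 -0.01 0.025 [356. 153.]
0.0275 0.01 0 [334. 150.]
0.0275 0.01 0.025 [338. 153.]
top0 238.70089285714286 220.80803571428572 224
t4 239.4878431372549 223.0949019607843 1275
```

The block hasn't moved: its far edge still gives a centre of (0.477, 0.044). The pads therefore closed above it. In w4 the tips appear at row 252, and in w2 their 202 px spacing implies they sit well short of the stated extent, so the real tip is about 25 to 30 mm higher than claimed. I'll open and probe downwards with small steps, watching the force.

Request:
move_arm --pt "0 0 0 0" --pt "0 0 0 0" --pt "0 0 0 0" --pt "0 0 0 0" --pt "0 0 -3 0" --pt "0 0 -5 0" --pt "0 0 -7 0" --pt "0 0 -9 0" --pt "0 0 -9 0" --gripper 0.5

```text
clock: 6.72
position: [0.4762, 0.0455, 0.0156]
tool_rot: [-3.142, 0.0, 0.281]
force: [-0.4, 0.5, 0.4]
grip_width: 0.0431
finger_force: 0.0
```

```bash
python3 snap.py w5
python3 - <<'E'
from fit import *
im,c=load("w5"); g=im.max(2)
print("rows 150..300 step 6, cols 200..370 step 6")
for r in range(200,300,6): print(r,' '.join(f"{v:3d}" for v in g[r,196:376:6]))
E
```

```text
6.725 [0.4762 0.0455 0.0156] [-3.1415e+00  3.0000e-04  2.8080e-01] [-0.11  0.65 -0.14  2.11  0.22  0.4  -1.72]
rows 150..300 step 6, cols 200..370 step 6
200  31  37  37  34  38  29  25  31  32  24  31  28  31  30  28  24  28  29  39  37  39  38  40  37  37  38  36  37  36  37
206  29  29  38  37  40  39  30  27  31  28  29  29  29 227 227 226 224 227 227  37  38  37  37  37  40  37  36  35  39  35
212  31  31  37  36  37  35  29  30  28  27  26  29  44 227 222 225 227 228 228  37  36  36  39  35  39  36  37  35  37  37
218  26  30  38  37  40  37  37  26  29  27  30  29 133 248 247 249 250 250 254  36  35  38  35  38  36  36  37  37  35  36
224  29  27  29  37  39  36  37  27  27  29  28  28 134 247 246 249 249 249 245  37  40  39  39  37  38  40  37  37  39  39
230  27  31  39  36  37  38  35  27  31  30  31  33 125 247 246 249 250 248 246  38  38  36  40  37  39  38  35  38  36  37
236  30  34  40  35  39  38  37  30  30  28  28  26 126 247 246 248 250 249 246  34  36  39  38  39  39  38  30  39  37  38
242  35  33  36  36  41  36  36  28  29  27  30  28  90 247 246 249 250 248 24
[... 461 characters left out ...]
  26  32  76 255 255 254 255 248 246  40  38  35  42  46 211 211  60  35  39  35
272  36  39  62  64 210 210  49  64  39  26  29  27  74 255 255 255 255 255 245  39  34  35  45  45 210 211  59  62  37  36
278  41  42  67  93 210 205  65  63  35  38  30  28  74 255 255 221 255 255 255  38  39  38  44  42 114 209 207  69  75  35
284  34  61  61 210 211  48  64  64  34  37  36  26  66 255 255 255 255 255 255  37  36  38  42  43  49 209 211  58  62  34
290  39  60  62 212 210  48  62  66  36  36  40  40  59 255 255 255 255 255 255  37  37  39  42  48  48 210 210  94  59  60
296  62  59  63  61 241  67  62  64  37  35  38  39  58 255 255 255 255 255 255  40  35  39  45  46  46 241  62  61  60  60
```

No contact yet, and the tips still look about 5 to 10 mm behind the reported TCP. I'll go lower in small steps and then close.

Request:
move_arm --pt "0 0 -2 0" --pt "0 0 -4 0" --pt "0 0 -6 0" --pt "0 0 -6 0"

```text
clock: 7.28
position: [0.4761, 0.0456, 0.0096]
tool_rot: [-3.142, 0.0, 0.281]
force: [-0.0, -0.5, 0.4]
grip_width: 0.0423
finger_force: 0.0
```

Request:
move_arm --pt "0 0 0 0" --pt "0 0 0 0" --pt "0 0 0 0" --pt "0 0 0 0" --pt "0 0 0 0" --gripper 0 --newtons 30

```text
clock: 7.9
position: [0.4763, 0.0455, 0.0099]
tool_rot: [-3.142, -0.0, 0.281]
force: [-1.4, -0.6, 6.3]
grip_width: 0.0193
finger_force: 30.4
```

Gripped at 19.3 mm. I'll lift and carry it to just above the rail channel, then check.

Request:
move_arm --pt "0 0 15 0" --pt "0 0 40 0" --pt "0 20 60 0.1" --pt "-6 55 60 0.27" --pt "-12 95 60 0.43" --pt "-18 130 60 0.59" --pt "-21 155 60 0.73" --pt "-21 168 60 0.81" --pt "-21 168 60 0.81" --pt "-21 168 60 0.81" --pt "-21 168 60 0.81"

```text
clock: 9.28
position: [0.4554, 0.2127, 0.0699]
tool_rot: [3.141, 0.0, 1.089]
force: [0.1, -0.2, -1.4]
grip_width: 0.019
finger_force: 29.7
```

```bash
python3 snap.py w6
python3 - <<'E'
from fit import *
im,c=load("w6"); 
R=[box(-.125,.125,-.023,.023,0,.012),box(-.125,-.105,-.02,.02,.012,.034),box(.11,.125,-.02,.02,.012,.024)]
v=im.copy()
for B,p,o,col in((R,(.4885,.2785,1.091),0,(0,0,255)),(BLK,(.4553,.2136,1.091),.06,(0,200,0))):
  for b in B:
    q=[px(c,(p[0]+np.cos(p[2])*x-np.sin(p[2])*y,p[1]+np.sin(p[2])*x+np.cos(p[2])*y,z+o)) for x,y,z in b]
    for i in range(8):
      for j in(1,2,4):
        if not i&j: cv2.line(v,tuple(np.round(q[i]).astype(int).tolist()),tuple(np.round(q[i|j]).astype(int).tolist()),col,1)
cv2.imwrite("pics/v6.png",v)
E
```

```text
9.275 [0.4554 0.2127 0.0699] [3.1413e+00 3.0000e-04 1.0887e+00] [-0.26  0.59 -0.39  2.02  0.38  0.6  -1.39]
```

View pics/v6.png

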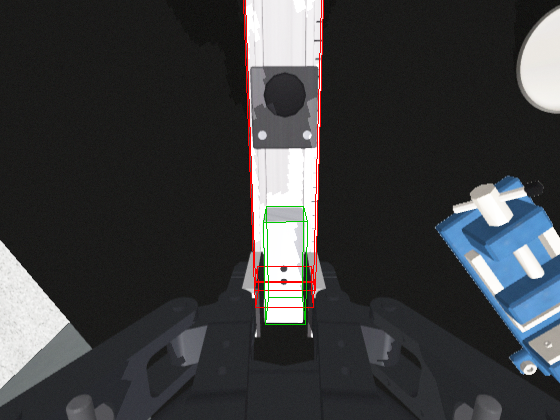

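v6 shows the held block matching its model (green), with its far edge at rows 207 to 222 over the rail (red). It hangs level, about 1 mm off laterally. I'll correct that and lower into the channel.

Request:
move_arm --pt "-1 0.5 -20 0.002" --pt "-1 0.5 -36 0.002" --pt "-1 0.5 -40 0.002" --pt "-1 0.5 -42 0.002" --pt "-1 0.5 -44 0.002" --pt "-1 0.5 -46 0.002" --pt "-1 0.5 -46 0.002"

```text
clock: 10.2
position: [0.4543, 0.214, 0.0238]
tool_rot: [3.142, -0.0, 1.093]
force: [0.0, 0.3, -0.8]
grip_width: 0.019
finger_force: 29.7
```

Request:
move_arm --pt "0 0 -1 0" --pt "0 0 -2 0" --pt "0 0 -2 0" --pt "0 0 -2 0"

```text
clock: 10.7
position: [0.4544, 0.214, 0.0219]
tool_rot: [3.141, -0.0, 1.093]
force: [-2.2, -1.2, 6.0]
grip_width: 0.0189
finger_force: 30.4
```

Seated on the channel floor (6 N up at +12 mm). I'll release, rise and go over the knob.

Request:
move_arm --pt "0 0 0 0" --pt "0 0 0 0" --pt "0 0 0 0" --pt "0 0 10 0" --pt "0 0 40 0" --pt "0 0 80 0" --pt "0 0 100 0" --pt "0 0 100 0" --pt "0 0 100 0" --gripper 0.5

```text
clock: 11.82
position: [0.4541, 0.2138, 0.1216]
tool_rot: [-3.141, 0.0, 1.093]
force: [-0.7, 0.1, 0.7]
grip_width: 0.0426
finger_force: 0.0
```

```bash
python3 snap.py w7
python3 - <<'E'
from fit import *
im,c=load("w7"); g=im.max(2)
p=(.4885,.2785,1.091)
def W(x,y,z): return (p[0]+np.cos(p[2])*x-np.sin(p[2])*y,p[1]+np.sin(p[2])*x+np.cos(p[2])*y,z)
for x in(-.125,-.105,-.101,-.046,-.017,.0106,.028): print(x,px(c,W(x,0,.037)).round(1),px(c,W(x,0,.066)).round(1))
# knob: darkest blob
k=px(c,W(.0106,0,.066)).astype(int); y0=max(k[1]-45,0); s=g[y0:k[1]+45,k[0]-45:k[0]+45]; m=(s<70).astype(np.uint8)
n,l,st,ce=cv2.connectedComponentsWithStats(m); 
for i in range(1,n):
  if st[i,4]>150: print("dark",st[i],ce[i]+[k[0]-45,y0],at(c,*(ce[i]+[k[0]-45,y0]),.066).round(4))
# full-res copy for a later look
cv2.imwrite("pics/w7c.png",cv2.resize(im[0:340,150:430],None,fx=2.1,fy=1.75,interpolation=cv2.INTER_CUBIC))
for r in range(20,330,6): print(r,' '.join(f"{v:3d}" for v in g[r,236:332:6]))
E
```

```text
11.825 [0.4541 0.2138 0.1216] [-3.1414e+00  4.0000e-04  1.0927e+00] [-0.22  0.5  -0.44  1.99  0.32  0.71 -1.34]
-0.125 [285.9 273.3] [286.1 292. ]
-0.105 [285.9 251.3] [286.2 267.8]
-0.101 [285.9 246.8] [286.2 262.8]
-0.046 [286.  180.2] [286.3 188.7]
-0.017 [286.1 141.3] [286.4 144.9]
0.0106 [286.1 101.6] [286.5  99.6]
0.028 [286.2  75.1] [286.5  69.2]
dark [   0    0   17   90 1473] [248.69653768  99.42498303] [0.4727 0.2989 0.066 ]
dark [  74    0   16   90 1332] [323.08108108  99.71546547] [0.5135 0.2774 0.066 ]
dark [ 31  30  31  32 734] [287.25476839 100.23705722] [0.4937 0.2874 0.066 ]
20  30  29  30  30 255 255 243 245 245 243 245 243 246 255  27  26
26  27  28  29  25 255 255 243 244 245 242 245 242 255 255  25  30
32  22  29  30  27 255 255 242 245 244 242 245 242 254 255  27  28
38  28  29  30  28 255 246 243 245 244 241 245 242 250 255  30  27
44  28  30  29  29 255 255 243 244 244 241 245 242 247 255  28  29
50  27  30  27  28 244 255 243 244 243 241 245 255 250 255  27  28
56  29  27  27  28 244 255 242 243 243 241 244 241 247 242  28  29
62  29  31  28  27 242 246 242 
[... 2321 characters left out ...]
 161 160  27  24  25
272  37  24  31  29  27  28  29  28  25  29  28  29  28  27  31  28
278  34  29  29  28  30  30  23  27  27  24  30  25  27  28  31  29
284  37  27  29  27  23  30  31  30  28  26  27  28  27  27  27  31
290  36  29  26  29  30  30  28  23  28  28  27  30  26  28  27  29
296  35  26  29  28  27  26  28  30  28  26  28  30  26  28  27  29
302  37  31  24  27  27  26  30  30  28  28  27  29  26  24  30  30
308  31  27  31  30  29  28  28  28  30  27  28  26  31  28  30  28
314  30  27  27  28  25  28  30  27  29  30  29  29  28  28  30  28
320  26  30  30  26  32  28  28  26  27  29  29  29  27  29  25  24
326  30  27  25  27  30  32  27  30  30  30  28  29  32  30  28  31
```

The block lies flat in the channel: its far top edge is at row 180 as predicted, and a strip of stop face shows at rows 246 to 252. The knob is at (0.4937, 0.2874). I'll grip the knob and pull the slider in.

Request:
move_arm --pt "20 37 0 0" --pt "39.5 73.5 0 0" --pt "39.5 73.5 -30 0" --pt "39.5 73.5 -60 0" --pt "39.5 73.5 -74 0" --pt "39.5 73.5 -78 0" --pt "39.5 73.5 -78 0"

```text
clock: 12.75
position: [0.494, 0.2877, 0.0442]
tool_rot: [3.141, -0.0, 1.093]
force: [-0.0, -0.0, -0.3]
grip_width: 0.0429
finger_force: 0.0
```

Request:
move_arm --pt "0 0 0 0" --pt "0 0 0 0" --pt "0 0 0 0" --pt "0 0 0 0" --gripper 0 --newtons 30

```text
clock: 13.25
position: [0.4949, 0.2874, 0.0448]
tool_rot: [3.14, -0.001, 1.092]
force: [3.5, -2.9, 7.4]
grip_width: 0.0183
finger_force: 29.4
```

Request:
move_arm --pt "-2 -4 0 0" --pt "-5 -9 0 0" --pt "-7 -14 0 0" --pt "-9.5 -18 0 0" --pt "-12 -22.5 0 0" --pt "-12 -22.5 0 0"

```text
clock: 14.0
position: [0.483, 0.2646, 0.0447]
tool_rot: [3.14, -0.001, 1.092]
force: [4.9, -4.3, 7.4]
grip_width: 0.0181
finger_force: 29.8
```

```bash
python3 -c "
from h import *
s=monitor.observe();u=np.array([.4616,.8871])
print('along',(s['position'][:2]-[.4885,.2785])@u,'F along',s['force'][:2]@u, s['force'])"
```

```text
along -0.014907924658274464 F along -1.4994758679194864 [ 4.92196512 -4.25144287  7.38223695]
```

Request:
move_arm --pt "-0.7 -1.3 0 0" --pt "-1.4 -2.7 0 0" --pt "-1.9 -3.6 0 0" --pt "-2.3 -4.4 0 0" --pt "-2.3 -4.4 0 0"

```text
clock: 14.62
position: [0.4811, 0.2608, 0.0448]
tool_rot: [3.139, -0.002, 1.092]
force: [8.6, -1.2, 5.1]
grip_width: 0.018
finger_force: 29.5
```

Request:
move_arm --pt "-0.5 -0.9 0 0" --pt "-0.5 -0.9 0 0"

```text
clock: 14.88
position: [0.4806, 0.2599, 0.0447]
tool_rot: [3.14, -0.002, 1.092]
force: [7.3, -1.8, 5.4]
grip_width: 0.0184
finger_force: 29.5
```

Request:
move_arm --pt "-0.5 -0.9 0 0" --pt "-0.5 -0.9 0 0"

```text
clock: 15.12
position: [0.4802, 0.259, 0.0448]
tool_rot: [3.139, -0.002, 1.092]
force: [8.5, -1.7, 5.3]
grip_width: 0.0183
finger_force: 29.5
```

Only track friction so far (2.4 N along the rail). I'll keep going in 1 mm steps.

Request:
move_arm --pt "-0.5 -0.9 0 0" --pt "-0.5 -0.9 0 0"

```text
clock: 15.38
position: [0.4797, 0.2581, 0.0448]
tool_rot: [3.139, -0.002, 1.092]
force: [7.2, -1.9, 6.8]
grip_width: 0.0184
finger_force: 29.5
```

Request:
move_arm --pt "-0.5 -0.9 0 0" --pt "-0.5 -0.9 0 0"

```text
clock: 15.62
position: [0.4795, 0.2578, 0.0448]
tool_rot: [3.139, -0.004, 1.092]
force: [10.9, 1.3, 1.6]
grip_width: 0.0183
finger_force: 29.5
```

Request:
move_arm --pt "-0.5 -0.9 0 0" --pt "-0.5 -0.9 0 0"

```text
clock: 15.88
position: [0.4795, 0.2578, 0.0449]
tool_rot: [3.139, -0.006, 1.093]
force: [13.0, 6.0, -2.9]
grip_width: 0.0184
finger_force: 29.6
```

The slider has stopped against the block (11 N along the rail). I'll ease the command back a little, hold, release and rise to check.

Request:
move_arm --pt "0.4 0.7 0 0" --pt "0.4 0.7 0 0" --pt "0.4 0.7 0 0"

```text
clock: 16.25
position: [0.4795, 0.2578, 0.0449]
tool_rot: [3.139, -0.004, 1.092]
force: [10.9, 2.6, 1.8]
grip_width: 0.0185
finger_force: 30.0
```

Request:
move_arm --pt "0 0 0 0" --pt "0 0 0 0" --pt "0 0 0 0" --pt "0 0 30 0" --pt "-17 -33 75 0" --pt "-25 -44 77 0" --pt "-25 -44 77 0" --pt "-25 -44 77 0" --gripper 0.5

```text
clock: 17.25
position: [0.4523, 0.2134, 0.1201]
tool_rot: [-3.141, 0.0, 1.093]
force: [-0.8, 0.1, 0.2]
grip_width: 0.0428
finger_force: 0.0
```

```bash
python3 snap.py w8
python3 - <<'E'
from fit import *
im,c=load("w8"); g=im.max(2)
p=(.4885,.2785,1.091)
def W(x,y,z): return (p[0]+np.cos(p[2])*x-np.sin(p[2])*y,p[1]+np.sin(p[2])*x+np.cos(p[2])*y,z)
for x in(-.106,-.051,-.0225): print(x,px(c,W(x,0,.037)).round(1),px(c,W(x,0,.034)).round(1),px(c,W(x,0,.066)).round(1))
cv2.imwrite("pics/w8c.png",cv2.resize(im[70:310,200:380],None,fx=3,fy=2.5,interpolation=cv2.INTER_CUBIC))
E
```

```text
17.25 [0.4523 0.2134 0.1201] [-3.1407e+00  4.0000e-04  1.0933e+00] [-0.22  0.5  -0.45  2.    0.33  0.71 -1.35]
-0.106 [287.6 251.9] [287.6 250.4] [288.1 268.6]
-0.051 [287.9 185.6] [287.8 184.7] [288.4 194.8]
-0.0225 [288.  147.6] [288.  147.2] [288.6 152. ]
```

View pics/w8c.png

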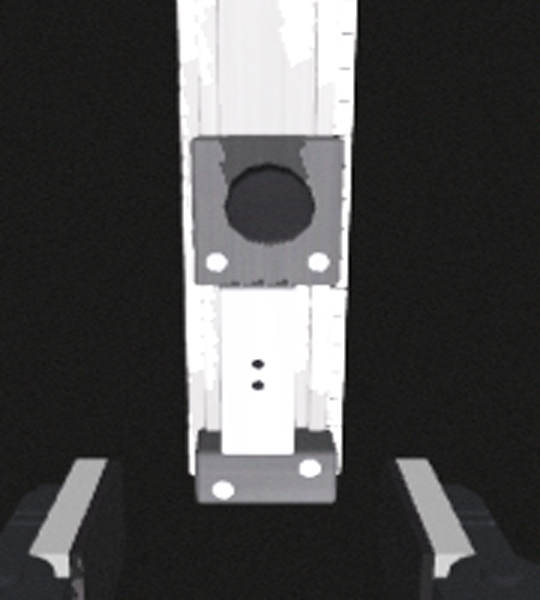

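The last view shows the block straight and gap-free between the stop (crop row 455) and the slider (crop row 285). Next I'll grip it and lift it straight out.

Request:
move_arm --pt "0 -4 -40 -0.002" --pt "0 -4 -75 -0.002" --pt "0 -4 -92 -0.002" --pt "0 -4 -98 -0.002" --pt "0 -4 -98 -0.002" --pt "0 -4 -98 -0.002"

```text
clock: 18.05
position: [0.4529, 0.2091, 0.0236]
tool_rot: [3.141, -0.001, 1.091]
force: [0.2, -0.1, -0.5]
grip_width: 0.0427
finger_force: 0.0
```

Request:
move_arm --pt "0 0 0 0" --pt "0 0 0 0" --pt "0 0 0 0" --pt "0 0 0 0" --pt "0 0 0 0" --gripper 0 --newtons 30

```text
clock: 18.68
position: [0.4527, 0.2089, 0.0234]
tool_rot: [3.141, -0.001, 1.091]
force: [-1.8, -1.0, 9.4]
grip_width: 0.0187
finger_force: 30.8
```

Request:
move_arm --pt "0 0 3 0" --pt "0 0 8 0" --pt "0 0 15 0" --pt "0 0 30 0" --pt "0 0 60 0" --pt "0 0 100 0" --pt "0 0 120 0" --pt "0 0 120 0" --pt "0 0 120 0"

```text
clock: 19.8
position: [0.4521, 0.2084, 0.1426]
tool_rot: [-3.141, 0.001, 1.091]
force: [-0.2, -0.0, -1.2]
grip_width: 0.0185
finger_force: 29.8
```

```bash
python3 snap.py w9
python3 - <<'E'
from fit import *
s=monitor.observe(); print(s['grip_width'],s['force'])
im,c=load("w9"); g=im.max(2); S=pickle.load(open("pics/w9.pkl","rb"))
p=(.4885,.2785,1.091)
def W(x,y,z): return (p[0]+np.cos(p[2])*x-np.sin(p[2])*y,p[1]+np.sin(p[2])*x+np.cos(p[2])*y,z)
for x in(-.106,-.051,-.0505+.045): print(x,px(c,W(x,0,.034)).round(1))
P=S["position"];a=S["tool_rot"][2]
def T(x,y,z): return (P[0]+np.cos(a)*x-np.sin(a)*y,P[1]+np.sin(a)*x+np.cos(a)*y,P[2]-.0114+z)
for x in(.0275,): print("blk",[px(c,T(x,y,z)).round(1) for y in(-.01,.01) for z in(0,.025)])
print("slider col315",list(zip(range(100,215,3),g[100:215:3,310])))
print("blk col286",list(zip(range(195,275,2),g[195:275:2,286])))
for r in(230,240,250): print(r,list(zip(range(258,318,2),g[r,258:318:2])))
E
```

```text
19.8 [0.4521 0.2084 0.1426] [-3.1414e+00  6.0000e-04  1.0906e+00] [-0.19  0.47 -0.47  1.99  0.3   0.76 -1.32]
0.018632841348852017 [-0.41214125 -0.23093943 -0.85511926]
-0.106 [285.  235.1]
-0.051 [284.9 173.6]
-0.005500000000000005 [284.8 116.8]
blk [array([304.2, 206.7]), array([307.6, 221.9]), array([267. , 206.8]), array([264.3, 221.9])]
slider col315 [(100, np.uint8(255)), (103, np.uint8(255)), (106, np.uint8(254)), (109, np.uint8(255)), (112, np.uint8(255)), (115, np.uint8(255)), (118, np.uint8(250)), (121, np.uint8(255)), (124, np.uint8(255)), (127, np.uint8(255)), (130, np.uint8(250)), (133, np.uint8(255)), (136, np.uint8(255)), (139, np.uint8(255)), (142, np.uint8(255)), (145, np.uint8(255)), (148, np.uint8(255)), (151, np.uint8(253)), (154, np.uint8(254)), (157, np.uint8(254)), (160, np.uint8(254)), (163, np.uint8(241)), (166, np.uint8(254)), (169, np.uint8(255)), (172, np.uint8(255)), (175, np.uint8(228)), (178, np.uint8(254)), (181, np.uint8(254)), (184, np.uint8(250)), (187, np.uint8(229)), (190, np.uint8(223)), (193, np.uint8(207)), (196, np.uint8(177)), (199, np.uint8(
[... 2276 characters left out ...]
, (314, np.uint8(24)), (316, np.uint8(25))]
250 [(258, np.uint8(28)), (260, np.uint8(26)), (262, np.uint8(45)), (264, np.uint8(251)), (266, np.uint8(254)), (268, np.uint8(254)), (270, np.uint8(254)), (272, np.uint8(254)), (274, np.uint8(254)), (276, np.uint8(254)), (278, np.uint8(254)), (280, np.uint8(254)), (282, np.uint8(255)), (284, np.uint8(255)), (286, np.uint8(255)), (288, np.uint8(255)), (290, np.uint8(255)), (292, np.uint8(255)), (294, np.uint8(254)), (296, np.uint8(243)), (298, np.uint8(207)), (300, np.uint8(207)), (302, np.uint8(205)), (304, np.uint8(164)), (306, np.uint8(142)), (308, np.uint8(29)), (310, np.uint8(24)), (312, np.uint8(21)), (314, np.uint8(26)), (316, np.uint8(26))]
```

The block sits centred in the hand (far top edge at row 222, as predicted). I'll carry it over the trays.

Request:
move_arm --pt "0 -20 25 -0.1" --pt "0 -70 38 -0.25" --pt "0 -130 38 -0.42" --pt "0 -190 38 -0.58" --pt "0 -250 38 -0.74" --pt "0 -310 38 -0.9" --pt "0 -370 38 -1.05" --pt "3 -430 38 -1.15" --pt "6 -490 38 -1.18" --pt "10 -545 38 -1.18" --pt "12 -590 38 -1.18" --pt "12 -600 38 -1.18"

```text
clock: 21.35
position: [0.4631, -0.3938, 0.1793]
tool_rot: [-3.142, 0.002, -0.092]
force: [-0.4, 1.4, -1.5]
grip_width: 0.0185
finger_force: 29.8
```

Request:
move_arm --pt "0 0 -40 0" --pt "0 0 -80 0" --pt "0 0 -80 0" --pt "0 0 -80 0"

```text
clock: 21.85
position: [0.4649, -0.3911, 0.1019]
tool_rot: [3.141, -0.001, -0.089]
force: [-1.8, -0.1, -0.9]
grip_width: 0.019
finger_force: 29.9
```

```bash
python3 snap.py w10
python3 - <<'E'
from fit import *
im,c=load("w9"); g=im.max(2)
for u in(270,300): print("slider",u,list(zip(range(110,185,3),g[110:185:3,u].tolist())))
im,c=load("w10"); g=im.max(2)
for n in ("corners",):
  p=(.4646,-.3922,-.091)
  for x in(-.052,-.035,-.03,.03,.035):
    for y in(-.0175,.0175): print(x,y,px(c,(p[0]+np.cos(p[2])*x-np.sin(p[2])*y,p[1]+np.sin(p[2])*x+np.cos(p[2])*y,.011 if x>-.05 else .005)).round(1))
for r in range(170,250,5): print(r,' '.join(f"{v:3d}" for v in g[r,230:350:4]))
E
```

```text
21.85 [ 0.4649 -0.3911  0.1019] [ 3.1413e+00 -5.0000e-04 -8.8700e-02] [ 0.64  0.64 -0.06  1.75  0.05  0.76 -1.1 ]
slider 270 [(110, 224), (113, 226), (116, 226), (119, 120), (122, 138), (125, 136), (128, 134), (131, 137), (134, 136), (137, 135), (140, 138), (143, 132), (146, 134), (149, 136), (152, 135), (155, 135), (158, 134), (161, 226), (164, 253), (167, 245), (170, 131), (173, 240), (176, 255), (179, 255), (182, 255)]
slider 300 [(110, 195), (113, 195), (116, 195), (119, 123), (122, 138), (125, 135), (128, 137), (131, 139), (134, 138), (137, 136), (140, 134), (143, 114), (146, 133), (149, 136), (152, 134), (155, 132), (158, 134), (161, 227), (164, 254), (167, 204), (170, 131), (173, 217), (176, 253), (179, 253), (182, 253)]
-0.052 -0.0175 [306.1 265.6]
-0.052 0.0175 [266.  265.6]
-0.035 -0.0175 [307.  250.5]
-0.035 0.0175 [265.3 250.5]
-0.03 -0.0175 [307.1 245. ]
-0.03 0.0175 [265.2 245. ]
0.03 -0.0175 [308.8 173.7]
0.03 0.0175 [263.8 173.7]
0.035 -0.0175 [309.  167.3]
0.035 0.0175 [263.7 167.3]
170  28  24  30  29  31  28  23  24  21 230 232 230 231 231 231 231 232 233 231 230  
[... 1198 characters left out ...]
 183 188 190 187 184 181 180 182 189 231  31  29  30  29  29  31  28  31  29  30
225  27  29  29  28  29  31  30  23 107 232 253 255 255 255 255 255 255 255 255 231  31  27  29  30  30  29  26  29  27  27
230  32  30  31  23  28  31  21  23  79 231 230 228 230 255 255 255 255 255 255 233  32  29  26  32  28  29  31  30  31  29
235  29  28  28  26  28  31  21  18  77 230 229 228 232 255 255 255 255 255 255 233  31  29  27  35  31  28  31  33  32  28
240  30  32  29  29  26  31  20  24  60 231 228 233 255 255 255 255 255 255 255 232  32  25  30  34  30  31  29  32  29  29
245  31  33  29  28  28  29  31  31  55 232 229 227 254 254 255 255 255 255 255 231  30  28  30  30  29  31  34  28  29  25
```

Run:
```python
from fit import *
im,c=load("w10"); g=im.max(2).astype(int)
print("far rim col275/300",g[160:180,275],g[160:180,300])
for r in(172,190,205): print(r,"L",g[r,258:272],"R",g[r,300:314])
print("blk far edges",g[204:230,285],"side",g[228,258:272],g[228,300:314])
p=(.4646,-.3922,-.091)
def W(x,y,z): return px(c,(p[0]+np.cos(p[2])*x-np.sin(p[2])*y,p[1]+np.sin(p[2])*x+np.cos(p[2])*y,z)).round(1)
print("far",W(.035,0,.011),W(.035,0,0),"inner",W(.03,0,.011),"sides r~190",W(.016,.0175,.011),W(.016,-.0175,.011),W(.016,.0125,.011),W(.016,-.0125,.011))
P=(.4649,-.3911);a=-.0887
for y in(-.01,.01):print("blk far",px(c,(P[0]+np.cos(a)*.0275-np.sin(a)*y,P[1]+np.sin(a)*.0275+np.cos(a)*y,.1019-.0114+.025)).round(1))
def fr(n):
  im,c=load(n); g=im.max(2).astype(int); q=(.4885,.2785,1.091)
  Wq=lambda x,y,z: px(c,(q[0]+np.cos(q[2])*x-np.sin(q[2])*y,q[1]+np.sin(q[2])*x+np.cos(q[2])*y,z))
  for y in(-.015,.015):
    for nm,x in(("front",-.05),("rear",-.005)):
      u,v=Wq(x,y,.034); u,v=int(round(u)),int(round(v)); print(n,nm,y,"model row",Wq(x,y,.034)[1].round(1),v-8,g[v-8:v+9,u])
fr("w8");fr("w9")
```

```text
far rim col275/300 [ 30  29  24  23  18  52  97 144 201 231 231 229 229 219 210 231 231 231
 231 231] [ 27  27  28  30  26  54  99 135 195 232 232 233 230 212 159 155 157 155
 154 157]
172 L [ 21  23  22  20  22  24  35 131 231 229 231 231 231 157] R [230 231 229 153 214 230 230 232 232 182  29  28  30  31]
190 L [ 19  23  24  20  24  24  29  93 227 228 231 232 233 210] R [156 153 136 163 229 229 231 233 230  52  28  26  27  31]
205 L [ 19  25  18  20  23  24  24  79 214 229 230 232 232 217] R [156 154 127 189 228 230 231 232 184  28  32  29  27  31]
blk far edges [230 230 230 220 186 186 183 184 186 190 185 188 186 183 178 182 186 215
 249 255 255 255 255 255 255 255] side [ 22  21  21  19  79 234 233 232 231 231 230 229 230 228] [255 255 255 255 255 230 233 229  51  28  29  30  31  28]
far [286.3 167.3] [286.2 165.2] inner [286.3 173.7] sides r~190 [264.2 191.3] [308.4 191.3] [270.5 191.3] [302.1 191.3]
blk far [307.3 219.2]
blk far [263.9 219.3]
w8 front -0.015 model row 181.7 174 [254 254 254 252 214 147 148 145 145 149 245 255 255 255 255 255 255]
w8 rear -0.015 model row 120.8 113 [244 244 243 243 244 244 243 243 243 242 230 150 106 136 150 148 145]
w8 front 0.015 model row 181.7 174 [166 169 162 144 142 142 142 140 144 148 237 255 255 254 254 254 254]
w8 rear 0.015 model row 120.8 113 [239 239 238 239 237 238 238 238 236 235 218 139 103 133 149 148 147]
w9 front -0.015 model row 170.7 163 [253 253 253 249 200 136 133 131 134 137 240 255 255 255 255 255 255]
w9 rear -0.015 model row 114.2 106 [239 238 238 237 238 238 237 237 236 236 237 207  94 125 141 137 137]
w9 front 0.015 model row 170.8 163 [218 234 219 152 138 136 133 134 134 136 237 255 255 255 255 255 255]
w9 rear 0.015 model row 114.3 106 [237 235 236 236 235 234 235 234 235 234 234 211 115 118 139 137 136]
```

Run:
```python
from fit import *
for n in("w9","w10"):
  S=pickle.load(open(f"pics/{n}.pkl","rb")); c=cam("wrist",S); P=S["position"]; R=Ro.from_euler('xyz',S["tool_rot"]).as_matrix()
  print(n,P,S["tool_rot"],px(c,P+R@[.0275,0,-.0136]),px(c,P+R@[0,0,0]))
s=monitor.observe(); print(s["position"],s["tool_rot"],s["clock"])
```

```text
w9 [0.45209479 0.20842792 0.14255656] [-3.14142074e+00  6.25751277e-04  1.09057288e+00] [285.56303742 219.21056311] [285.44930774 260.42152009]
w10 [ 0.46492673 -0.39110207  0.10185823] [ 3.14130257e+00 -5.40385259e-04 -8.87263716e-02] [285.56303742 219.21056311] [285.44930774 260.42152009]
[ 0.46512281 -0.39137902  0.10233577] [ 3.14073897e+00 -1.48015728e-03 -8.89496489e-02] 21.9
```

The slider hasn't moved: its edges show the same offsets in w8 and w9. In the camera's frame the held block sits about 1.4 mm back and 0.6 to 0.9 mm left, so I'll correct for that and descend to just above the rim.

Request:
move_arm --pt "1 -2 -30 0" --pt "1 -2 -60 0" --pt "1 -2 -74 0" --pt "1 -2 -75 0" --pt "1 -2 -75 0"

```text
clock: 22.52
position: [0.466, -0.3936, 0.0271]
tool_rot: [3.141, -0.001, -0.089]
force: [-0.3, -1.0, -1.4]
grip_width: 0.0188
finger_force: 29.9
```

```bash
python3 snap.py w11
python3 - <<'E'
from fit import *
im,c=load("w11"); g=im.max(2).astype(int); S=pickle.load(open("pics/w11.pkl","rb"))
p=(.4646,-.3928,-.091)
def W(x,y,z): return px(c,(p[0]+np.cos(p[2])*x-np.sin(p[2])*y,p[1]+np.sin(p[2])*x+np.cos(p[2])*y,z)).round(1)
print("tray outer far top/inner top/floor",W(.035,0,.011),W(.03,0,.011),W(.03,0,.003)," sides at far inner",W(.03,.0175,.011),W(.03,-.0175,.011),W(.03,.0125,.011),W(.03,-.0125,.011))
for r in range(170,236,2): print(r,' '.join(f"{v:3d}" for v in g[r,252:322:2]))
E
```

```text
22.525 [ 0.466  -0.3936  0.0271] [ 3.1407e+00 -1.4000e-03 -8.9300e-02] [ 0.64  0.75 -0.06  1.77  0.07  0.62 -1.11]
tray outer far top/inner top/floor [284.  191.4] [284.1 200.3] [284.  196.7]  sides at far inner [252.3 200.3] [315.8 200.3] [261.3 200.3] [306.8 200.3]
170  34  34  35  37  37  34  37  35  34  40  36  37  40  39  38  37  37  38  37  34  38  38  33  36  36  36  38  36  36  36  36  38  34  33  38
172  35  37  36  36  36  40  40  37  38  36  36  39  39  36  40  38  33  35  37  38  38  36  38  36  38  35  34  38  34  37  36  39  35  35  34
174  35  37  36  35  37  38  37  38  39  34  39  39  35  34  34  36  35  38  36  34  38  33  34  36  35  36  39  36  33  37  38  35  34  36  35
176  38  38  34  39  35  39  35  37  36  38  36  40  36  37  38  37  35  34  39  36  39  36  37  37  35  34  34  35  35  38  35  35  35  37  36
178  36  34  39  36  37  36  36  34  34  36  37  36  38  35  34  34  37  36  36  34  36  39  39  36  37  37  37  39  36  36  33  35  36  37  36
180  37  39  39  34  36  38  36  39  36  36  37  38  34  33  36  37  35  35  36  36  38  37  35  38  35  38  37 
[... 3219 characters left out ...]
 181 173 247 247 246 246 245 248 255 255 255 255 255 255 255 255 255 255 255 255 255 255 255 164 246 247 248 246  36  35  36
228  31 188 183 183 183 152 247 246 246 245 246 247 255 255 255 255 255 255 255 255 255 255 255 255 255 255 255 167 244 247 248 245  37  35  36
230  30 185 184 183 183 150 247 246 246 246 245 247 255 255 255 255 255 255 255 255 255 255 255 255 255 255 255 168 244 247 248 213  36  37  38
232  28 185 185 182 181 150 247 246 246 246 245 247 255 255 255 255 255 255 255 255 255 255 255 255 255 255 255 174 245 246 248 205  35  37  35
234  26 183 184 181 183 152 247 247 246 245 245 245 255 255 255 255 255 255 255 255 255 255 255 255 255 255 255 178 244 247 248 201  35  37  38
```

Run:
```python
from fit import *
im,c=load("w11"); a=-.09; R=np.array([[np.cos(a),np.sin(a)],[-np.sin(a),np.cos(a)]])
L=lambda u,v,z:(R@(at(c,u,v,z)[:2]-[.4646,-.3928])*1000).round(2)
print("blk foot L,R",L(264.5,207.5,.0157),L(301,207.5,.0157),"top",L(263,221,.0407),L(305.5,221,.0407))
print("recess far",L(284,199.3,.011),"outer far",L(284,191.5,.011),"outer foot",L(284,187.3,0),"recess sides",L(262.3,210,.011),L(306.8,210,.011),"outer sides",L(253,210,.011),L(315.2,210,.011))
```

```text
blk foot L,R [27.25 10.51] [27.22 -9.15] top [28.09  9.73] [28.06 -9.87]
recess far [30.56 -0.  ] outer far [ 3.496e+01 -1.000e-02] outer foot [ 3.483e+01 -3.000e-02] recess sides [24.43 12.06] [ 24.39 -12.66] outer sides [24.44 17.23] [ 24.38 -17.33]
```

In the tray frame the block's end is at +27.3 to 28.1 mm (ideal 27.5) and its lateral error is under 0.7 mm, so it is well over the recess. I'll lower it.

Request:
move_arm --pt "0 -0.4 -4 0" --pt "0 -0.4 -8 0" --pt "0 -0.4 -11 0" --pt "0 -0.4 -11 0"

```text
clock: 23.08
position: [0.4653, -0.3936, 0.0146]
tool_rot: [-3.141, 0.0, -0.089]
force: [-0.5, 0.5, -1.7]
grip_width: 0.0189
finger_force: 29.9
```

Request:
move_arm --pt "0 0 -1 0" --pt "0 0 -1.5 0" --pt "0 0 -1.5 0" --pt "0 0 -1.5 0"

```text
clock: 23.58
position: [0.4654, -0.3936, 0.0144]
tool_rot: [3.141, -0.0, -0.089]
force: [-6.0, 5.6, 23.3]
grip_width: 0.0187
finger_force: 32.5
```

Seated on the tray floor (z as expected). I'll ease off, release and rise.

Request:
move_arm --pt "0 0 1 0" --pt "0 0 1 0"

```text
clock: 23.82
position: [0.4655, -0.3936, 0.0145]
tool_rot: [3.142, -0.0, -0.089]
force: [-1.8, 2.2, 7.3]
grip_width: 0.0187
finger_force: 30.9
```

Request:
move_arm --pt "0 0 0 0" --pt "0 0 0 0" --pt "0 0 0 0" --pt "0 0 10 0" --pt "0 0 40 0" --pt "0 0 80 0" --pt "0 0 120 0" --pt "0 0 120 0" --pt "0 0 120 0" --gripper 0.5

```text
clock: 24.95
position: [0.4652, -0.3935, 0.1344]
tool_rot: [3.142, -0.0, -0.089]
force: [-0.4, 0.8, 0.2]
grip_width: 0.0426
finger_force: 0.0
```

```bash
python3 snap.py w12
python3 - <<'E'
from fit import *
im,c=load("w12"); g=im.max(2).astype(int)
p=(.4646,-.3928,-.09); co,si=np.cos(p[2]),np.sin(p[2])
# rectified top view at block-top height z=.028, 0.5 mm/px, tray axes (rows: +x up; cols: -y right)
def rect(z):
    src=np.float32([px(c,(p[0]+co*x-si*y,p[1]+si*x+co*y,z)) for x,y in((.05,.03),(.05,-.03),(-.05,-.03),(-.05,.03))])
    return cv2.warpPerspective(g.astype(np.uint8),cv2.getPerspectiveTransform(src,np.float32([[0,0],[60,0],[60,100],[0,100]])),(60,100))
r=rect(.028); print("1 mm/px, z=28mm; row=50-x, col=30-y")
for i in range(4,100,4): print(50-i,' '.join(f"{v:3d}" for v in r[i,8:52:2]))
E
```

```text
24.95 [ 0.4652 -0.3935  0.1344] [ 3.1415 -0.     -0.0892] [ 0.65  0.6  -0.06  1.72  0.05  0.82 -1.1 ]
1 mm/px, z=28mm; row=50-x, col=30-y
46  27  26  28  26  28  27  26  27  26  25  27  27  25  27  26  27  26  26  28  26  25  23
42  28  26  28  24  27  28  24  27  26  26  25  28  27  25  27  28  28  27  28  25  27  27
38  19  22  19  71 103 107 101 101  99 100  99  99 100 102  96  95  97 102  99  64  27  26
34  20  20  21 147 142 122 145 193 193 199 219 219 218 218 218 220 220 180 220 137  27  26
30  18  20  19 110 144 114 158 174 172 170 173 171 171 171 171 163 146 168 221 153  28  27
26  20  20  22 119 143 114 245 251 251 251 252 253 252 252 251 251 142 171 220 163  24  27
22  18  18  19 128 143 111 252 254 254 254 254 255 255 254 254 254 142 168 221 158  26  25
18  20  21  20 142 142 110 248 254 254 254 254 255 255 254 254 254 143 168 220 146  27  27
14  18  22  20 148 142 109 247 254 254 254 254 255 255 254 254 254 147 165 220 153  27  28
10  22  20  20 147 143 110 245 254 254 254 254 255 255 254 254 254 147 169 219 105  28  25
6  20  22  18 144 143  98 244 254 254 254 255 255 25
[... 529 characters left out ...]
 254 254 254 255 254 254 254 254 143 194 219 112  27  25
-22  20  18  22 187 216 159 228 254 254 254 254 255 255 254 254 254 106 191 219 116  27  27
-26  25  20  22 193 217 200 243 254 254 254 254 255 254 254 254 254 217 195 219 119  27  28
-30  27  21  21 162 218 218 218 218 217 218 218 219 219 219 219 217 217 217 217  40  29  27
-34  26  24  22 163 215 216 215 215 203  59 172 212  65 133 219 217 217 218 219  25  24  26
-38  27  25  22 136 217 217 216 217 217 217 218 218 217 217 218 218 217 217 219  26  26  27
-42  28  27  26  29  28  31  33  32  30  31  29  31  35  35  35  37  36  37  35  26  27  27
-46  29  25  26  26  28  26  29  26  24  25  25  27  26  28  25  28  29  24  26  28  27  28
```

The block lies flat, straight and centred in the two-dot tray: its top spans about ±28 mm lengthwise, and the tab's two dots are visible. The slider matched its set position after the lift. I'm handing in.

```bash
python3 -c "
from h import *
print(bot.job_done())"
```

```text
the job is handed in; nothing more can be done
None
```

I set the slider snugly on the two-dot block and put the block away flat in its two-dot tray. I handed the job in at about 25 s on the robot's clock; no verdict came back, but the last wrist views showed the slider still where the block set it and the block centred in its tray.

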